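Set out a dosing kit around the tall amber bottle on a staging board

ROBOT

A 7-joint arm with a two-finger parallel gripper is mounted at the origin on a cart in front of the work surface, level with it; the furniture and walls round the work are solid. World frame = base frame: x ahead of the robot, y to its left, z up, the work surface at z = 0. Lengths are in m, angles in degrees, forces in N, time in s.
With the tool pointing down it reaches from about 0.425 to 0.875 m from the base axis. Payload 4.7 kg.
Tool frame: the origin (TCP) lies midway between the tips of the shut fingers; the grasp point (between the pads) lies 19 mm behind it (env.grip_depth is the distance from the TCP to the grasp point, in m); z points along the fingers, y is the line along which they close (so a half turn about z gives the same grasp; the last joint's range is limited). The gripper opens to 87 mm and grips with 3 to 60 N. Pads are 19 mm wide; open, the fingers measure 117 mm over their backs; the gripper's body (75 mm by 190 mm) begins 51 mm behind the grasp point.
Start: joints at [-74.937, 18.392, -4.016, 83.108, 1.295, 78.541, -3.26], TCP at [0.16, 0.63, 0.223] pointing down, gripper open.
Joint ranges: [-163.93, 163.93], [-17.29, 119.83], [-79.2, 71.16], [3.27, 140.29], [-89.18, 269.18], [5.43, 117.66], [-154.24, 154.24]. Speed limits (degrees/s): [147.25, 147.25, 180, 180, 180, 180, 180].

INTERFACE

Orientations are given as [roll, pitch, yaw] about the fixed x, y, z axes, in that order (R = Rz(yaw) Ry(pitch) Rx(roll)).
In Python, from cell import get_obs, optics, env, nets gives the robot as it stands.
- The arm moves only by the shell command python3 -m creep 'ROWS' [FORCE]. ROWS is JSON, a list of rows, each an object of numbers: "wx", "wy", "wz": the turn, a rotation vector about the tool's x, y, z in degrees; "tx", "ty", "tz": the shift along the tool's x, y, z in mm; "gripper": the opening, from -1 (shut) to 1 (fully open). A call has 1 to 5 rows; each row is the pose to reach, as a shift and turn from the pose commanded when the call began, along the tool's axes at that moment; what a row does not reach only later rows make up. A row lasts 1/12 s, in which the tool goes at most 41.7 mm and 7.16 degrees, less where a joint would pass 70% of its speed; a pose out of reach is approached as far as the arm can. A call with a gripper value outside its range is refused whole. The fingers move at their own pace and stop on an object; FORCE is the grip in N (left out, the last holds). Time passes only in rows, so rows that repeat a pose let the fingers close. It gives the time, the measured TCP pose, the force, the opening and the grip force at its end, in the units of the state.
- get_obs(): the state, without advancing time (a new reading comes with each control period).
- optics.read_camera(name): name is "scene" or "top"; returns (picture, depth): 480x640x3 uint8, red, green, blue; 480x640 float32, m along the optical axis (not along the pixel's ray), 0 where there is no reading.
- optics.camera_info(name): a dict with "fovy" (degrees; the focal length in pixels is half the picture's height over the tangent of half this angle, whatever the lens; pixels are square), "cx", "cy" (the principal point, pixels), "R" (3x3) and "t" (3): a world point X has camera coordinates R X + t. Camera axes: x right, y down, z forward; pixel columns grow to the right and rows downward; lengths in m; the calibration is good to about 2 mm. A picture is of the moment at which its call begins. camera_info takes no time and is no camera call.
- env.sign_off(): hands the job in; it is judged then, once.
Trained networks look in the newest picture that a camera, given by its name, has taken for a name from the list of things; names that differ only in an ending like _2 or _b are one class to them, and where a whole thing is asked for, a point or a joint stands for the part that bears it (a point fixed in the world has none). Each returns a list of dicts, best first, with "confidence" (0 to 1); they miss things now and then, are a little off and sometimes report something else, mostly with a low value. They report only what shows in the picture. A call takes as long as a camera call.
- nets.look_for(query, camera): "point" ([x, y, z] in m, in world coordinates, good to about 4 mm: the middle of the surface that is visible of it).
- nets.place_of(query, camera): "point" ([x, y, z] in m, in world coordinates, good to about 4 mm: a listed point, or the origin of a listed thing).
The state is a dict: "time_s": time; "qpos": joint angles; "joint_velocities": joint speeds; "effort": joint torques, N m; "tool_pos": TCP position; "tool_rot": TCP orientation; "force": force on the tool from outside, world axes, zero at the start; "wrist_torque": the same for the moment, N m; "grip_width": finger opening in m; "grasp_force": force on a finger pad.
Only numpy, scipy, OpenCV 4.12 (cv2) and the standard library are available. Lean on these libraries where they do the work, as an engineer would, in place of code of your own. Each camera call takes 0.05 s, during which the arm holds its last target. There are 200 camera calls.

TASK

Lay out the dosing kit on the grey six-pad board around the tall amber bottle, which stays where it stands at one end of the front row (the row nearer the robot): move the small amber bottle to the pad directly behind the tall one, stand the beaker from the tray on the middle pad of the front row and the dropper bottle from the tray on the front row's other end pad, so that the beaker stands between tall bottle and dropper bottle, and stand the capped vial from the tray on the pad directly behind the beaker. Stand every piece upright in the middle of its pad and let go of it; set things down rather than dropping or tipping them. Leave the tall bottle and the other things on the tray (the dark rubber stopper, the tape roll and the loose cap) where they are.

Things in the scene. Friction and masses are not known exactly. Their poses are not given: they have to be found in the camera images.
- board: Fixed flat grey board, 176 x 260 x 8 mm, with six flush round black pads, 60 mm across, in two rows of three. Origin: centre of underside; top 8 mm above. x points to the back (away from the robot; yaw within 0.25 rad), y left. Pad centres: front row x = -42.5, back row x = +42.5 mm; columns y = +85 (left), 0, -85 mm. Lies on the left or right half of the table, the tray on the other.
- tray: Fixed shallow metal tray, 220 x 280 mm, floor top at 4 mm, thin rim 8.5 mm high. Origin: centre of underside, x to the back, y left, yaw within 0.25 rad. Six things stand on its floor, rows at x = -50 and +50 mm, columns at y = -90, 0, +90 mm, each up to 6 mm off; which stands where changes.
- amber_tall: Tall amber glass bottle with a brown screw cap, 53 mm diameter, 138 mm high, 0.21 kg. Origin: centre of its underside, z axis up. At the start it stands on the left or the right end pad of the board's front row, at most 4 mm off centre in x and in y, and must stay there.
- amber_small: Small amber glass bottle with a clear ball stopper (fixed to it), 106 mm high; round body 45 mm in diameter up to 55 mm, then a neck 23 mm wide: grasp the body about 30 mm above its foot. About 0.11 kg. Origin: centre of its underside, z axis up. At first on the front row's end pad opposite the tall bottle (the pad where the dropper bottle must go).
- beaker: Small clear glass beaker with a spout, open at the top, 46 mm outer diameter, 58 mm high, about 45 g; grasp it across the outside, about 36 mm above its foot. Stands on the tray at the start, in any of six spots. Origin: centre of its underside, z axis up.
- dropper_bottle: White plastic dropper bottle with a green pointed top, 95 mm high; round body 31 mm in diameter up to about 60 mm; grasp the body about 33 mm above its foot. About 35 g. Stands on the tray at the start, in any of six spots. Origin: centre of its underside, z axis up.
- vial: Small clear glass vial with a black screw cap (fixed to it), 23 mm diameter, 46 mm high, about 22 g; grasp about 26 mm above its foot. Stands on the tray at the start, in any of six spots. Origin: centre of its underside, z axis up.
- stopper: Dark (black-brown) rubber stopper, tapered, 35 mm wide at the top, 28 mm high; not part of the kit. Stands on the tray at the start, in any of six spots. Origin: centre of its underside, z axis up.
- tape_roll: Roll of cream label tape lying flat, 58 mm diameter, 18 mm high; not part of the kit. Stands on the tray at the start, in any of six spots. Origin: centre of its underside, z axis up.
- cap: Loose white ribbed screw cap, 30 mm diameter, 13 mm high; not part of the kit. Stands on the tray at the start, in any of six spots. Origin: centre of its underside, z axis up.

How it is judged (in metres and radians):
At the end, for the whole second after the job is handed in: Each kit piece stands within 14 mm (along both board axes) of its pad's centre, upright within 0.1 rad, released, at rest: small bottle behind tall bottle, beaker mid front, dropper bottle at the other front end, vial mid back; tall bottle moved under 15 mm, stopper, tape, cap under 20 mm (x of amber_small in the frame of board between 0.0285 and 0.0565 m and x of beaker in the frame of board between -0.0565 and -0.0285 m and x of dropper_bottle in the frame of board between -0.0565 and -0.0285 m and x of vial in the frame of board between 0.0285 and 0.0565 m and y of beaker in the frame of board between -0.014 and 0.014 m and y of vial in the frame of board between -0.014 and 0.014 m and ((y of amber_tall in the frame of board above 0.05 m and y of amber_small in the frame of board between 0.071 and 0.099 m and y of dropper_bottle in the frame of board between -0.099 and -0.071 m) or (y of amber_tall in the frame of board below -0.05 m and y of amber_small in the frame of board between -0.099 and -0.071 m and y of dropper_bottle in the frame of board between 0.071 and 0.099 m)) and z of amber_small in the frame of board between 0.004 and 0.012 m and angle between each of amber_small, beaker, dropper_bottle, vial, amber_tall's own z axis and vertical below 0.1 rad and linear speed of each of amber_small, beaker, dropper_bottle, vial, amber_tall below 0.02 m/s and contact force between the fingers and amber_small below 0.05 N and z of beaker in the frame of board between 0.004 and 0.012 m and contact force between the fingers and beaker below 0.05 N and z of dropper_bottle in the frame of board between 0.004 and 0.012 m and contact force between the fingers and dropper_bottle below 0.05 N and z of vial in the frame of board between 0.004 and 0.012 m and contact force between the fingers and vial below 0.05 N and z of amber_tall in the frame of board between 0.004 and 0.012 m and contact force between the fingers and amber_tall below 0.05 N and distance of amber_tall from where it was at the start of the episode below 0.015 m and distance of each of stopper, tape_roll, cap from where it was at the start of the episode below 0.02 m); the robot touches nothing.
It fails at once if a bystander (tall bottle, stopper, tape roll, cap) is shoved more than 40 mm (distance of any of stopper, tape_roll, cap, amber_tall from where it was at the start of the episode above 0.04 m).
It fails at once if a piece of the kit or the tall bottle is tipped by more than 0.7 rad (angle between any of amber_small, beaker, dropper_bottle, vial, amber_tall's own z axis and vertical above 0.7 rad).
It fails at once if a piece of the kit is dropped (falls at over 0.7 m/s, not held) ((linear speed of amber_small above 0.7 m/s and contact force between the fingers and amber_small below 0.02 N) or (linear speed of beaker above 0.7 m/s and contact force between the fingers and beaker below 0.02 N) or (linear speed of dropper_bottle above 0.7 m/s and contact force between the fingers and dropper_bottle below 0.02 N) or (linear speed of vial above 0.7 m/s and contact force between the fingers and vial below 0.02 N)).
It also fails if it takes over 109 s, if anything falls off the work surface, if the arm or the gripper's body presses on something with over 40 N, if the wrist force passes 120 N, or if a joint passes its speed limit or range.

## Working session

There is one attempt and no reset: what is moved stays moved. The work goes in short steps, Python scripts to look and compute and a shell command to move; the robot and the scene stay as the last step left them, time stands still between calls to the robot, and variables do not carry over. Pictures are saved under pics/ and viewed, at most 14 in all, crops included, and the job is handed in when it is done.

```bash
ls; mkdir -p pics; python3 - <<'E'
from cell import get_obs, optics, env, nets
import cv2,numpy as np
o=get_obs();print(o['time_s'],o['tool_pos'],o['tool_rot'],o['grip_width'],env.grip_depth)
for c in("scene","top"):
    p,d=optics.read_camera(c);cv2.imwrite(f"pics/{c}0.png",p[:,:,::-1]);print(c,optics.camera_info(c))
    for n in("board","tray","amber_tall","amber_small","beaker","dropper_bottle","vial","stopper","tape_roll","cap"):
        print(n,[(np.round(r["point"],4).tolist(),round(r["confidence"],2)) for r in nets.place_of(n,c)[:2]])
print(get_obs()['time_s'])
E
```

```text
pics
0.0 [0.15995991 0.62942709 0.22146465] [-1.79890248e+02  6.06743004e-03  1.65747591e+02] 0.08701855247005617 0.0187
scene {'fovy': 54.49428279473663, 'cx': 314.4814432494545, 'cy': 235.15365469422892, 'R': array([[ 0.83708338, -0.54694938,  0.01173806],
       [-0.38773122, -0.60827009, -0.69258357],
       [ 0.38594807,  0.57519898, -0.72124214]]), 't': array([-0.44063276,  0.22869326,  0.68353257])}
board [([0.5217, 0.1982, -0.001], 0.85)]
tray [([0.5507, -0.205, 0.0012], 0.84)]
amber_tall [([0.4652, 0.2718, 0.0106], 0.86)]
amber_small [([0.4962, 0.102, 0.0095], 0.73), ([0.6057, -0.2959, 0.0024], 0.73)]
beaker [([0.5971, -0.1968, 0.0057], 0.88)]
dropper_bottle [([0.4943, -0.118, 0.0032], 0.57)]
vial [([0.5037, -0.2037, 0.0011], 0.56)]
stopper [([0.5061, -0.2932, 0.0076], 0.6)]
tape_roll [([0.6019, -0.1074, 0.0058], 0.65)]
cap [([0.6062, -0.2947, 0.005], 0.76), ([0.5057, -0.205, 0.0012], 0.71)]
top {'fovy': 57.27961227339524, 'cx': 315.14113943085, 'cy': 231.72111148852863, 'R': array([[ 0.11109235, -0.99380204,  0.00400026],
       [-0.96849645, -0.1091645 , -0.22382525],
       [ 0.22287467,  0.02099103, -0.97462108]]), 't': array([-0.04790345,  0.53615367,  0.84484144])}
board [([0.523, 0.1958, 0.0022], 0.7)]
tray [([0.6017, -0.1908, 0.0037], 0.74), ([0.553, -0.2012, -0.0013], 0.55)]
amber_tall [([0.463, 0.2776, 0.0092], 0.93)]
amber_small [([0.5015, 0.1015, 0.0134], 0.96)]
beaker [([0.6052, -0.1891, 0.0058], 0.6)]
dropper_bottle [([0.4969, -0.1207, 0.0031], 0.73)]
vial [([0.4989, -0.2058, 0.0034], 0.44)]
stopper [([0.505, -0.2938, 0.0003], 0.48)]
tape_roll [([0.6023, -0.1114, 0.0018], 0.62), ([0.549, -0.2031, -0.0001], 0.55)]
cap [([0.6054, -0.2909, 0.0022], 0.43)]
1.1
```

View pics/scene0.png

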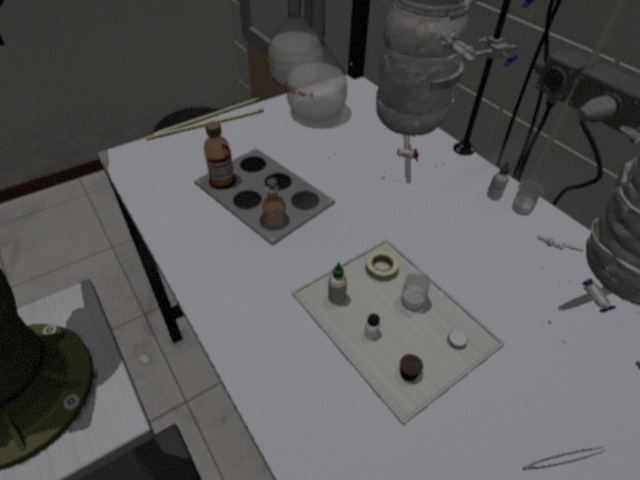

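View pics/top0.png

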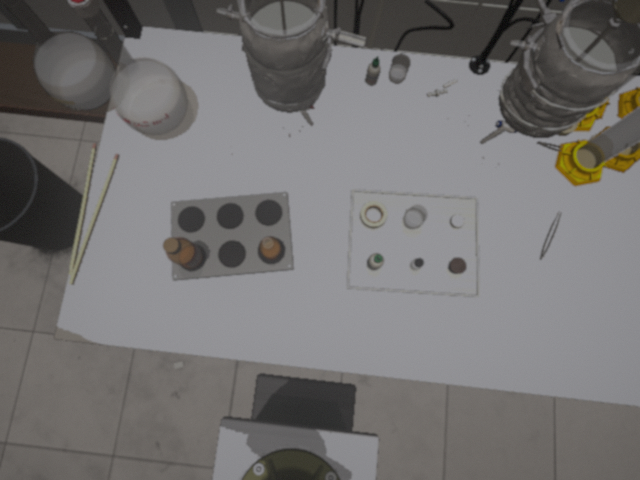

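The tall bottle is on the left front pad (top ~185,250) and the small bottle on the right front pad (270,250). The free pads are at about (191,219), (230,215), (268,212) and (231,253). On the tray: tape (373,215), beaker (414,215), cap (457,221), dropper (376,261), vial (417,263), stopper (457,265). Next I measure the pads and pieces accurately.

```bash
cat > h.py <<'E'
from cell import get_obs, optics, env, nets
import cv2,numpy as np
def K(i):
    f=240/np.tan(np.radians(i["fovy"]/2)); return np.array([[f,0,i["cx"]],[0,f,i["cy"]],[0,0,1]])
def rect(p,c,z,x0=.35,x1=.72,y0=-.40,y1=.36,s=1000):
    """top-down view at plane z: column=(y1-y)*s, row=(x1-x)*s"""
    i=optics.camera_info(c);R,t=np.array(i["R"]),np.array(i["t"])
    H=K(i)@np.column_stack([R[:,0],R[:,1],R[:,2]*z+t])
    A=np.array([[0,-1/s,x1],[-1/s,0,y1],[0,0,1]])
    return cv2.warpPerspective(p,H@A,(int((y1-y0)*s),int((x1-x0)*s)),flags=cv2.INTER_LINEAR|cv2.WARP_INVERSE_MAP)
def cloud(d,c):
    i=optics.camera_info(c);k=K(i);v,u=np.nonzero(d>0);z=d[v,u]
    P=np.linalg.inv(k)@np.vstack([u,v,np.ones_like(u)])*z
    return (np.array(i["R"]).T@(P-np.array(i["t"])[:,None])).T
E
python3 - <<'E'
from h import *
est={}
for c in("top","scene"):
    p,d=optics.read_camera(c); r=rect(p,c,.008); cv2.imwrite(f"pics/rect_{c}.png",r[:,:,::-1])
    g=cv2.GaussianBlur(r.max(axis=2),(3,3),0)
    b=((g<62)*255).astype(np.uint8)
    n,_,st,ce=cv2.connectedComponentsWithStats(b)
    print(c,[(round(.72-y/1000,4),round(.36-x/1000,4),s[2],s[3],s[4]) for s,(x,y) in zip(st[1:],ce[1:]) if s[4]>400])
    P=cloud(d,c)
    for n,(x,y),h in(("tall",(.465,.275),.14),("small",(.499,.102),.11),("beaker",(.601,-.193),.06),("drop",(.496,-.119),.097),("vial",(.501,-.205),.048),("stop",(.5055,-.2935),.03),("tape",(.602,-.109),.02),("cap",(.606,-.293),.015)):
        m=(np.hypot(P[:,0]-x,P[:,1]-y)<.04)&(P[:,2]>.012)&(P[:,2]<h+.02); Q=P[m]
        if len(Q)>5:
            mx=np.percentile(Q[:,2],97); T=Q[Q[:,2]>mx-.012]
            print(n,len(Q),"zmax",mx.round(4),"top",T.mean(0).round(4),"bbox",Q[:,:2].min(0).round(3),Q[:,:2].max(0).round(3))
E
```

```text
top [(np.float64(0.5821), np.float64(0.1217), np.int32(52), np.int32(52), np.int32(2051)), (np.float64(0.5652), np.float64(0.2043), np.int32(54), np.int32(53), np.int32(2223)), (np.float64(0.548), np.float64(0.2873), np.int32(52), np.int32(53), np.int32(2156)), (np.float64(0.4823), np.float64(0.1874), np.int32(53), np.int32(52), np.int32(2199)), (np.float64(0.4661), np.float64(0.2527), np.int32(32), np.int32(54), np.int32(513))]
tall 941 zmax 0.1494 top [0.4641 0.2708 0.1471] bbox [0.428 0.237] [0.503 0.305]
small 462 zmax 0.1138 top [0.4982 0.1015 0.1117] bbox [0.463 0.064] [0.533 0.138]
beaker 499 zmax 0.0641 top [ 0.6052 -0.1945  0.0603] bbox [ 0.579 -0.217] [ 0.623 -0.172]
drop 228 zmax 0.0937 top [ 0.4939 -0.1188  0.0862] bbox [ 0.48  -0.134] [ 0.509 -0.103]
vial 130 zmax 0.0533 top [ 0.5009 -0.2063  0.0504] bbox [ 0.49  -0.217] [ 0.511 -0.196]
stop 233 zmax 0.0357 top [ 0.5071 -0.2921  0.0329] bbox [ 0.491 -0.31 ] [ 0.524 -0.275]
tape 397 zmax 0.0265 top [ 0.6009 -0.1089  0.0229] bbox [ 0.573 -0.138] [ 0.631 -0.08 ]
cap 151 zmax 0.0214 top [ 0.6079 -0.2915  0.0179] bbox [ 0.594
[... 970 characters left out ...]
t32(552))]
tall 1409 zmax 0.1447 top [0.4604 0.2662 0.1418] bbox [0.436 0.242] [0.488 0.288]
small 816 zmax 0.1092 top [0.4947 0.0974 0.1064] bbox [0.474 0.077] [0.52  0.118]
beaker 917 zmax 0.0606 top [ 0.6001 -0.1939  0.0558] bbox [ 0.575 -0.218] [ 0.62  -0.172]
drop 570 zmax 0.0891 top [ 0.4902 -0.1216  0.0836] bbox [ 0.477 -0.136] [ 0.506 -0.107]
vial 294 zmax 0.0498 top [ 0.4971 -0.2098  0.0467] bbox [ 0.487 -0.22 ] [ 0.508 -0.199]
stop 473 zmax 0.0323 top [ 0.503  -0.2946  0.0298] bbox [ 0.487 -0.31 ] [ 0.522 -0.277]
tape 548 zmax 0.022 top [ 0.5973 -0.1121  0.0191] bbox [ 0.57 -0.14] [ 0.628 -0.081]
cap 241 zmax 0.0174 top [ 0.6047 -0.2939  0.0151] bbox [ 0.59  -0.308] [ 0.619 -0.28 ]
```

View pics/rect_top.png

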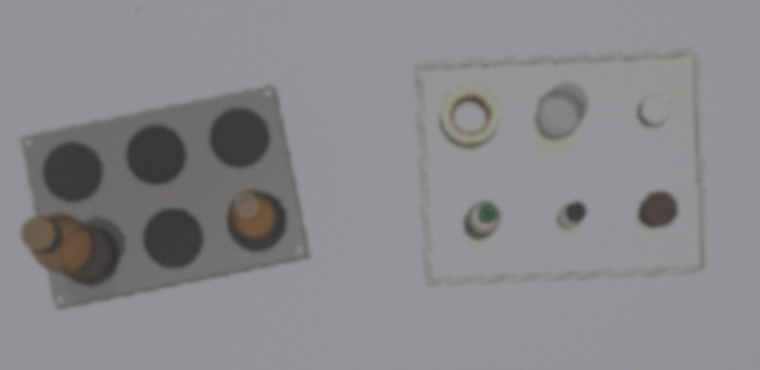

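```bash
cat > go.py <<'E'
import sys,numpy as np
from scipy.spatial.transform import Rotation as Ro
from cell import get_obs
# usage: go.py x y z(TCP, m) yaw(deg): shift in tool axes (mm), turn rotvec (deg)
x,y,z,w=map(float,sys.argv[1:5]);o=get_obs()
R=Ro.from_euler("xyz",o["tool_rot"],degrees=True);T=Ro.from_euler("xyz",[180,0,w],degrees=True)
print("t=%.2f pos"%o["time_s"],np.round(o["tool_pos"],4),"rot",np.round(o["tool_rot"],1),"w %.3f gf %.1f"%(o["grip_width"],o["grasp_force"]),"F",np.round(o["force"],1))
print("shift",np.round(R.inv().apply(np.array([x,y,z])-o["tool_pos"])*1000,1),"turn",np.round((R.inv()*T).as_rotvec(degrees=True),1))
E
python3 go.py .497 .100 .20 191.6
```

```text
t=1.20 pos [0.1601 0.63   0.2226] rot [180.    0.  165.7] w 0.087 gf 0.0 F [1.  0.6 0.1]
shift [-457.  -430.7   22.6] turn [  0.    0.  -25.9]
```

```bash
for i in 1; do
python3 -m creep '[{"tx":-28,"ty":-26,"tz":0},{"tx":-56,"ty":-52,"tz":0},{"tx":-84,"ty":-78},{"tx":-112,"ty":-104},{"tx":-140,"ty":-130}]'
python3 -m creep '[{"tx":-28,"ty":-26,"tz":0},{"tx":-56,"ty":-52,"tz":0},{"tx":-84,"ty":-78},{"tx":-112,"ty":-104},{"tx":-140,"ty":-130}]'
python3 -m creep '[{"tx":-28,"ty":-26,"tz":0},{"tx":-56,"ty":-52,"tz":0},{"tx":-84,"ty":-78},{"tx":-112,"ty":-104},{"tx":-140,"ty":-130}]'
done; python3 go.py .497 .100 .20 191.6
```

```text
t=1.20 pos [0.1601 0.63   0.2226] rot [180.    0.  165.7] w 0.087 gf 0.0 F [1.  0.6 0.1]
shift [-457.  -430.7   22.6] turn [  0.    0.  -25.9]validation failed for argument at $[0]...
validation failed for argument at $[0]...
validation failed for argument at $[0]...
```

```bash

python3 -m creep '[{"wx":0,"wy":0,"wz":0,"tx":-28,"ty":-26,"tz":0,"gripper":1},{"wx":0,"wy":0,"wz":0,"tx":-56,"ty":-52,"tz":0,"gripper":1},{"wx":0,"wy":0,"wz":0,"tx":-84,"ty":-78,"tz":0,"gripper":1},{"wx":0,"wy":0,"wz":0,"tx":-112,"ty":-104,"tz":0,"gripper":1},{"wx":0,"wy":0,"wz":0,"tx":-140,"ty":-130,"tz":0,"gripper":1}]'; python3 go.py .497 .100 .20 191.6
```

```text
time_s: 1.62
tool_pos: [0.2645, 0.4679, 0.2227]
tool_rot: [180.0, 0.0, 165.8]
force: [2.2, 0.4, 0.4]
grip_width: 0.087
grasp_force: 0.0
t=1.62 pos [0.2645 0.4679 0.2227] rot [180.    0.  165.8] w 0.087 gf 0.0 F [2.2 0.4 0.4]
shift [-315.8 -299.5   22.6] turn [  0.    0.  -25.8]
```

```bash

python3 -m creep '[{"wx":0,"wy":0,"wz":0,"tx":-140,"ty":-133,"tz":0,"gripper":1},{"wx":0,"wy":0,"wz":0,"tx":-140,"ty":-133,"tz":0,"gripper":1},{"wx":0,"wy":0,"wz":0,"tx":-140,"ty":-133,"tz":0,"gripper":1},{"wx":0,"wy":0,"wz":0,"tx":-140,"ty":-133,"tz":0,"gripper":1},{"wx":0,"wy":0,"wz":0,"tx":-140,"ty":-133,"tz":0,"gripper":1}]' >/dev/null
python3 -m creep '[{"wx":0,"wy":0,"wz":-25.8,"tx":-140,"ty":-133,"tz":0,"gripper":1},{"wx":0,"wy":0,"wz":-25.8,"tx":-140,"ty":-133,"tz":0,"gripper":1},{"wx":0,"wy":0,"wz":-25.8,"tx":-140,"ty":-133,"tz":0,"gripper":1},{"wx":0,"wy":0,"wz":-25.8,"tx":-140,"ty":-133,"tz":0,"gripper":1},{"wx":0,"wy":0,"wz":-25.8,"tx":-140,"ty":-133,"tz":0,"gripper":1}]'; python3 go.py .497 .100 .13 191.6
```

```text
time_s: 2.45
tool_pos: [0.467, 0.147, 0.2229]
tool_rot: [179.9, 0.1, -168.1]
force: [0.6, 0.9, -0.3]
grip_width: 0.0871
grasp_force: 0.0
t=2.45 pos [0.467  0.147  0.2229] rot [ 1.799e+02  1.000e-01 -1.681e+02] w 0.087 gf 0.0 F [ 0.6  0.9 -0.3]
shift [-19.6 -52.3  92.9] turn [0.1 0.1 0.3]
```

```bash

python3 -m creep '[{"wx":0,"wy":0,"wz":0,"tx":-20,"ty":-52,"tz":0,"gripper":1},{"wx":0,"wy":0,"wz":0,"tx":-20,"ty":-52,"tz":30,"gripper":1},{"wx":0,"wy":0,"wz":0,"tx":-20,"ty":-52,"tz":60,"gripper":1},{"wx":0,"wy":0,"wz":0,"tx":-20,"ty":-52,"tz":90,"gripper":1},{"wx":0,"wy":0,"wz":0,"tx":-20,"ty":-52,"tz":90,"gripper":1}]' >/dev/null; python3 go.py .497 .100 .049 191.6
```

```text
t=2.87 pos [0.4927 0.0992 0.1274] rot [-179.9   -0.6 -168.5] w 0.087 gf 0.0 F [-1.2  1.  -0.6]
shift [-5.1  0.1 78.3] turn [-0.1 -0.6 -0.1]
```

```bash

python3 -m creep '[{"wx":0,"wy":0,"wz":0,"tx":0,"ty":0,"tz":0,"gripper":1},{"wx":0,"wy":0,"wz":0,"tx":0,"ty":0,"tz":25,"gripper":1},{"wx":0,"wy":0,"wz":0,"tx":0,"ty":0,"tz":50,"gripper":1},{"wx":0,"wy":0,"wz":0,"tx":0,"ty":0,"tz":70,"gripper":1},{"wx":0,"wy":0,"wz":0,"tx":0,"ty":0,"tz":70,"gripper":1}]' >/dev/null; python3 go.py .497 .100 .049 191.6
```

```text
t=3.28 pos [0.4954 0.101  0.0614] rot [-180.    -0.2 -168.4] w 0.087 gf 0.0 F [-0.1  0.8 -0.9]
shift [-1.4 -1.3 12.4] turn [-0.  -0.2  0. ]
```

Good. Final descent to grasp height, then close.

```bash

python3 -m creep '[{"wx":0,"wy":0,"wz":0,"tx":-1,"ty":-1,"tz":12,"gripper":1},{"wx":0,"wy":0,"wz":0,"tx":-1,"ty":-1,"tz":12,"gripper":1},{"wx":0,"wy":0,"wz":0,"tx":-1,"ty":-1,"tz":12,"gripper":-1},{"wx":0,"wy":0,"wz":0,"tx":-1,"ty":-1,"tz":12,"gripper":-1},{"wx":0,"wy":0,"wz":0,"tx":-1,"ty":-1,"tz":12,"gripper":-1}]' 15 >/dev/null;
python3 -m creep '[{"wx":0,"wy":0,"wz":0,"tx":0,"ty":0,"tz":0,"gripper":-1},{"wx":0,"wy":0,"wz":0,"tx":0,"ty":0,"tz":0,"gripper":-1},{"wx":0,"wy":0,"wz":0,"tx":0,"ty":0,"tz":0,"gripper":-1},{"wx":0,"wy":0,"wz":0,"tx":0,"ty":0,"tz":0,"gripper":-1},{"wx":0,"wy":0,"wz":0,"tx":0,"ty":0,"tz":0,"gripper":-1}]' 15; python3 go.py .5469 .2865 .07 191.6
```

```text
time_s: 4.12
tool_pos: [0.4979, 0.1002, 0.0507]
tool_rot: [180.0, 0.0, -168.5]
force: [0.8, 0.4, -1.0]
grip_width: 0.0415
grasp_force: 11.7
t=4.12 pos [0.4979 0.1002 0.0507] rot [ 180.     0.  -168.5] w 0.041 gf 11.7 F [ 0.8  0.4 -1. ]
shift [-85.3 172.7 -19.2] turn [ 0.   0.  -0.1]
```

```bash

python3 -m creep '[{"wx":0,"wy":0,"wz":0,"tx":0,"ty":0,"tz":-8,"gripper":-1},{"wx":0,"wy":0,"wz":0,"tx":0,"ty":0,"tz":-16,"gripper":-1},{"wx":0,"wy":0,"wz":0,"tx":0,"ty":0,"tz":-24,"gripper":-1},{"wx":0,"wy":0,"wz":0,"tx":0,"ty":0,"tz":-24,"gripper":-1},{"wx":0,"wy":0,"wz":0,"tx":0,"ty":0,"tz":-24,"gripper":-1}]' 15
python3 - <<'E'
from h import *
p,d=optics.read_camera("scene");cv2.imwrite("pics/s1.png",cv2.resize(p[110:270,160:380,::-1],None,fx=3,fy=3))
E
```

```text
time_s: 4.53
tool_pos: [0.4985, 0.1001, 0.0755]
tool_rot: [180.0, 0.1, -168.5]
force: [1.0, -0.0, -2.3]
grip_width: 0.0414
grasp_force: 14.6
```

View pics/s1.png

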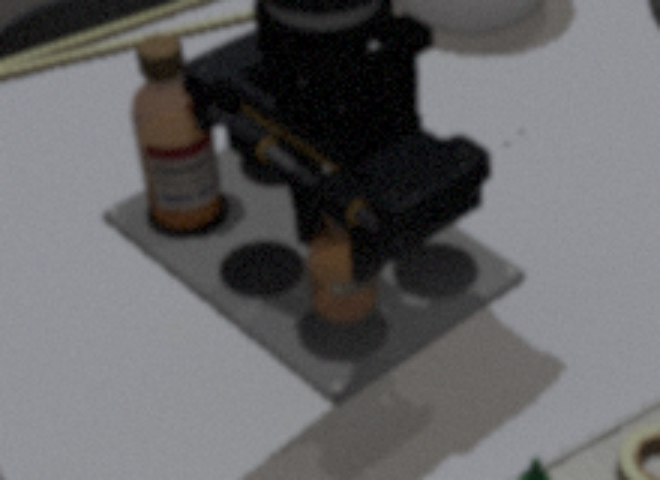

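The bottle hangs upright over its pad (crop ~340,280), clear of the tall bottle. I carry it straight back, then left.

```bash

python3 -m creep '[{"wx":0,"wy":0,"wz":0,"tx":-20,"ty":0,"tz":0,"gripper":-1},{"wx":0,"wy":0,"wz":0,"tx":-42,"ty":0,"tz":0,"gripper":-1},{"wx":0,"wy":0,"wz":0,"tx":-64,"ty":0,"tz":0,"gripper":-1},{"wx":0,"wy":0,"wz":0,"tx":-85,"ty":0,"tz":0,"gripper":-1},{"wx":0,"wy":0,"wz":0,"tx":-85,"ty":0,"tz":0,"gripper":-1}]' 15 >/dev/null
python3 -m creep '[{"wx":0,"wy":0,"wz":0,"tx":0,"ty":15,"tz":0,"gripper":-1},{"wx":0,"wy":0,"wz":0,"tx":0,"ty":35,"tz":0,"gripper":-1},{"wx":0,"wy":0,"wz":0,"tx":0,"ty":60,"tz":0,"gripper":-1},{"wx":0,"wy":0,"wz":0,"tx":0,"ty":85,"tz":0,"gripper":-1},{"wx":0,"wy":0,"wz":0,"tx":0,"ty":85,"tz":0,"gripper":-1}]' 15 >/dev/null
python3 -m creep '[{"wx":0,"wy":0,"wz":0,"tx":0,"ty":25,"tz":0,"gripper":-1},{"wx":0,"wy":0,"wz":0,"tx":0,"ty":50,"tz":0,"gripper":-1},{"wx":0,"wy":0,"wz":0,"tx":0,"ty":70,"tz":0,"gripper":-1},{"wx":0,"wy":0,"wz":0,"tx":0,"ty":85,"tz":0,"gripper":-1},{"wx":0,"wy":0,"wz":0,"tx":0,"ty":85,"tz":0,"gripper":-1}]' 15 
python3 go.py .5469 .2865 .0515 191.6
```

```text
time_s: 5.83
tool_pos: [0.5449, 0.2879, 0.074]
tool_rot: [179.9, -0.1, -168.1]
force: [-0.1, 0.7, -1.3]
grip_width: 0.0409
grasp_force: 14.6
t=5.83 pos [0.5449 0.2879 0.074 ] rot [ 1.799e+02 -1.000e-01 -1.681e+02] w 0.041 gf 14.6 F [-0.1  0.7 -1.3]
shift [-1.7 -1.8 22.5] turn [ 0.1 -0.1  0.3]
```

```bash

python3 -m creep '[{"wx":0,"wy":0,"wz":0,"tx":-1,"ty":-1,"tz":6,"gripper":-1},{"wx":0,"wy":0,"wz":0,"tx":-1,"ty":-1,"tz":12,"gripper":-1},{"wx":0,"wy":0,"wz":0,"tx":-1,"ty":-1,"tz":17,"gripper":-1},{"wx":0,"wy":0,"wz":0,"tx":-1,"ty":-1,"tz":21,"gripper":-1},{"wx":0,"wy":0,"wz":0,"tx":-1,"ty":-1,"tz":22,"gripper":-1}]' 15 >/dev/null
python3 -m creep '[{"wx":0,"wy":0,"wz":0,"tx":0,"ty":0,"tz":0,"gripper":-1},{"wx":0,"wy":0,"wz":0,"tx":0,"ty":0,"tz":0,"gripper":-1},{"wx":0,"wy":0,"wz":0,"tx":0,"ty":0,"tz":0,"gripper":-1}]' 15 
python3 go.py .5469 .2865 .0507 191.6
```

```text
time_s: 6.5
tool_pos: [0.5486, 0.2827, 0.0529]
tool_rot: [180.0, 0.0, -168.5]
force: [-0.1, -0.7, -1.4]
grip_width: 0.041
grasp_force: 14.6
t=6.50 pos [0.5486 0.2827 0.0529] rot [ 180.     0.  -168.5] w 0.041 gf 14.6 F [-0.1 -0.7 -1.4]
shift [0.9 4.1 2.2] turn [ 0.   0.  -0.1]
```

```bash

python3 -m creep '[{"wx":0,"wy":0,"wz":0,"tx":1,"ty":4,"tz":0,"gripper":-1},{"wx":0,"wy":0,"wz":0,"tx":1,"ty":4,"tz":1,"gripper":-1},{"wx":0,"wy":0,"wz":0,"tx":1,"ty":4,"tz":2,"gripper":-1},{"wx":0,"wy":0,"wz":0,"tx":1,"ty":4,"tz":2,"gripper":-1},{"wx":0,"wy":0,"wz":0,"tx":1,"ty":4,"tz":2,"gripper":-1}]' 15
python3 go.py .5469 .2865 .0507 191.6
```

```text
time_s: 6.92
tool_pos: [0.5465, 0.2867, 0.0507]
tool_rot: [180.0, 0.0, -168.4]
force: [-0.2, -0.3, -1.0]
grip_width: 0.041
grasp_force: 14.6
t=6.92 pos [0.5465 0.2867 0.0507] rot [ 180.     0.  -168.4] w 0.041 gf 14.6 F [-0.2 -0.3 -1. ]
shift [-0.3 -0.3  0. ] turn [ 0.  0. -0.]
```

```bash

python3 -m creep '[{"wx":0,"wy":0,"wz":0,"tx":0,"ty":0,"tz":1,"gripper":-1},{"wx":0,"wy":0,"wz":0,"tx":0,"ty":0,"tz":1,"gripper":-1},{"wx":0,"wy":0,"wz":0,"tx":0,"ty":0,"tz":1,"gripper":0.3},{"wx":0,"wy":0,"wz":0,"tx":0,"ty":0,"tz":1,"gripper":0.9},{"wx":0,"wy":0,"wz":0,"tx":0,"ty":0,"tz":1,"gripper":0.9}]' 
python3 -m creep '[{"wx":0,"wy":0,"wz":0,"tx":0,"ty":0,"tz":0,"gripper":0.9},{"wx":0,"wy":0,"wz":0,"tx":0,"ty":0,"tz":-20,"gripper":0.9},{"wx":0,"wy":0,"wz":0,"tx":0,"ty":0,"tz":-50,"gripper":0.9},{"wx":0,"wy":0,"wz":0,"tx":0,"ty":0,"tz":-85,"gripper":0.9},{"wx":0,"wy":0,"wz":0,"tx":0,"ty":0,"tz":-120,"gripper":0.9}]'
python3 go.py .493 -.120 .17 191.6
```

```text
time_s: 7.33
tool_pos: [0.5467, 0.2862, 0.0495]
tool_rot: [-180.0, 0.0, -168.5]
force: [-0.1, 0.0, -0.3]
grip_width: 0.0537
grasp_force: 0.0
time_s: 7.75
tool_pos: [0.546, 0.2858, 0.1701]
tool_rot: [-179.9, -0.1, -168.5]
force: [0.4, -0.5, -0.8]
grip_width: 0.0808
grasp_force: 0.0
t=7.75 pos [0.546  0.2858 0.1701] rot [-1.799e+02 -1.000e-01 -1.685e+02] w 0.081 gf 0.0 F [ 0.4 -0.5 -0.8]
shift [ 133.  -387.1    0.7] turn [-0.1 -0.1 -0.1]
```

```bash

python3 -m creep '[{"wx":0,"wy":0,"wz":0,"tx":66,"ty":-193,"tz":0,"gripper":0.9},{"wx":0,"wy":0,"wz":0,"tx":66,"ty":-193,"tz":0,"gripper":0.9},{"wx":0,"wy":0,"wz":0,"tx":66,"ty":-193,"tz":0,"gripper":0.9},{"wx":0,"wy":0,"wz":0,"tx":66,"ty":-193,"tz":0,"gripper":0.9},{"wx":0,"wy":0,"wz":0,"tx":66,"ty":-193,"tz":0,"gripper":0.9}]' >/dev/null
python3 -m creep '[{"wx":0,"wy":0,"wz":0,"tx":66,"ty":-193,"tz":0,"gripper":0.9},{"wx":0,"wy":0,"wz":0,"tx":66,"ty":-193,"tz":0,"gripper":0.9},{"wx":0,"wy":0,"wz":0,"tx":66,"ty":-193,"tz":0,"gripper":0.9},{"wx":0,"wy":0,"wz":0,"tx":66,"ty":-193,"tz":0,"gripper":0.9},{"wx":0,"wy":0,"wz":0,"tx":66,"ty":-193,"tz":0,"gripper":0.9}]' >/dev/null
python3 -m creep '[{"wx":0,"wy":0,"wz":0,"tx":0,"ty":0,"tz":0,"gripper":0.9},{"wx":0,"wy":0,"wz":0,"tx":0,"ty":0,"tz":0,"gripper":0.9}]' >/dev/null
python3 go.py .493 -.120 .033 191.6
```

```text
t=8.75 pos [ 0.4938 -0.1211  0.1697] rot [-180.     0.  -168.8] w 0.083 gf 0.0 F [ 1.1  0.1 -0.1]
shift [  0.7   1.2 136.7] turn [-0.   0.  -0.4]
```

```bash

python3 -m creep '[{"wx":0,"wy":0,"wz":0,"tx":1,"ty":1,"tz":35,"gripper":0.9},{"wx":0,"wy":0,"wz":0,"tx":1,"ty":1,"tz":70,"gripper":0.9},{"wx":0,"wy":0,"wz":0,"tx":1,"ty":1,"tz":105,"gripper":0.9},{"wx":0,"wy":0,"wz":0,"tx":1,"ty":1,"tz":126,"gripper":0.9},{"wx":0,"wy":0,"wz":0,"tx":1,"ty":1,"tz":136,"gripper":0.9}]' >/dev/null
python3 -m creep '[{"wx":0,"wy":0,"wz":0,"tx":0,"ty":0,"tz":0,"gripper":0.9},{"wx":0,"wy":0,"wz":0,"tx":0,"ty":0,"tz":0,"gripper":0.9},{"wx":0,"wy":0,"wz":0,"tx":0,"ty":0,"tz":0,"gripper":-1},{"wx":0,"wy":0,"wz":0,"tx":0,"ty":0,"tz":0,"gripper":-1},{"wx":0,"wy":0,"wz":0,"tx":0,"ty":0,"tz":0,"gripper":-1}]' 10 >/dev/null
python3 -m creep '[{"wx":0,"wy":0,"wz":0,"tx":0,"ty":0,"tz":0,"gripper":-1},{"wx":0,"wy":0,"wz":0,"tx":0,"ty":0,"tz":0,"gripper":-1},{"wx":0,"wy":0,"wz":0,"tx":0,"ty":0,"tz":0,"gripper":-1},{"wx":0,"wy":0,"wz":0,"tx":0,"ty":0,"tz":0,"gripper":-1},{"wx":0,"wy":0,"wz":0,"tx":0,"ty":0,"tz":0,"gripper":-1}]' 10
python3 go.py .4978 .1028 .033 191.6
```

```text
time_s: 10.0
tool_pos: [0.4932, -0.1174, 0.0336]
tool_rot: [180.0, 0.0, -168.5]
force: [-0.1, 0.2, 0.4]
grip_width: 0.0376
grasp_force: 0.0
t=10.00 pos [ 0.4932 -0.1174  0.0336] rot [ 180.     0.  -168.5] w 0.038 gf 0.0 F [-0.1  0.2  0.4]
shift [-48.5 214.9   0.6] turn [ 0.   0.  -0.1]
```

Still closing; wait until gripped, then lift.

```bash

python3 -m creep '[{"wx":0,"wy":0,"wz":0,"tx":0,"ty":0,"tz":0,"gripper":-1},{"wx":0,"wy":0,"wz":0,"tx":0,"ty":0,"tz":0,"gripper":-1},{"wx":0,"wy":0,"wz":0,"tx":0,"ty":0,"tz":0,"gripper":-1},{"wx":0,"wy":0,"wz":0,"tx":0,"ty":0,"tz":0,"gripper":-1},{"wx":0,"wy":0,"wz":0,"tx":0,"ty":0,"tz":0,"gripper":-1}]' 10
python3 -m creep '[{"wx":0,"wy":0,"wz":0,"tx":0,"ty":0,"tz":-8,"gripper":-1},{"wx":0,"wy":0,"wz":0,"tx":0,"ty":0,"tz":-20,"gripper":-1},{"wx":0,"wy":0,"wz":0,"tx":0,"ty":0,"tz":-35,"gripper":-1},{"wx":0,"wy":0,"wz":0,"tx":0,"ty":0,"tz":-45,"gripper":-1},{"wx":0,"wy":0,"wz":0,"tx":0,"ty":0,"tz":-45,"gripper":-1}]' 10
python3 go.py .4978 .1028 .0378 191.6
```

```text
time_s: 10.42
tool_pos: [0.4933, -0.1174, 0.0335]
tool_rot: [-180.0, 0.0, -168.5]
force: [0.3, -0.3, -0.7]
grip_width: 0.0307
grasp_force: 9.9
time_s: 10.83
tool_pos: [0.4954, -0.1178, 0.0815]
tool_rot: [-180.0, 0.3, -168.5]
force: [0.1, -0.2, -1.1]
grip_width: 0.0307
grasp_force: 9.9
t=10.83 pos [ 0.4954 -0.1178  0.0815] rot [-180.     0.3 -168.5] w 0.031 gf 9.9 F [ 0.1 -0.2 -1.1]
shift [-46.3 215.7  43.8] turn [-0.   0.3 -0.1]
```

```bash

python3 -m creep '[{"wx":0,"wy":0,"wz":0,"tx":-4,"ty":18,"tz":0,"gripper":-1},{"wx":0,"wy":0,"wz":0,"tx":-10,"ty":45,"tz":0,"gripper":-1},{"wx":0,"wy":0,"wz":0,"tx":-16,"ty":75,"tz":0,"gripper":-1},{"wx":0,"wy":0,"wz":0,"tx":-22,"ty":105,"tz":0,"gripper":-1},{"wx":0,"wy":0,"wz":0,"tx":-27,"ty":130,"tz":0,"gripper":-1}]' 10 >/dev/null
python3 -m creep '[{"wx":0,"wy":0,"wz":0,"tx":-7,"ty":27,"tz":0,"gripper":-1},{"wx":0,"wy":0,"wz":0,"tx":-14,"ty":52,"tz":0,"gripper":-1},{"wx":0,"wy":0,"wz":0,"tx":-19,"ty":72,"tz":0,"gripper":-1},{"wx":0,"wy":0,"wz":0,"tx":-21,"ty":85,"tz":0,"gripper":-1},{"wx":0,"wy":0,"wz":0,"tx":-21,"ty":85,"tz":0,"gripper":-1}]' 10 >/dev/null
python3 -m creep '[{"wx":0,"wy":0,"wz":0,"tx":0,"ty":0,"tz":8,"gripper":-1},{"wx":0,"wy":0,"wz":0,"tx":0,"ty":0,"tz":18,"gripper":-1},{"wx":0,"wy":0,"wz":0,"tx":0,"ty":0,"tz":25,"gripper":-1},{"wx":0,"wy":0,"wz":0,"tx":0,"ty":0,"tz":30,"gripper":-1},{"wx":0,"wy":0,"wz":0,"tx":0,"ty":0,"tz":30,"gripper":-1}]' 10
python3 go.py .4978 .1028 .0378 191.6
```

```text
time_s: 12.08
tool_pos: [0.496, 0.1014, 0.0468]
tool_rot: [-179.9, -0.2, -168.6]
force: [-0.0, -0.0, 0.1]
grip_width: 0.0309
grasp_force: 9.9
t=12.08 pos [0.496  0.1014 0.0468] rot [-179.9   -0.2 -168.6] w 0.031 gf 9.9 F [-0.  -0.   0.1]
shift [-2.1  1.   9. ] turn [-0.1 -0.2 -0.2]
```

```bash

python3 -m creep '[{"wx":0,"wy":0,"wz":0,"tx":-1,"ty":1,"tz":3,"gripper":-1},{"wx":0,"wy":0,"wz":0,"tx":-1,"ty":1,"tz":6,"gripper":-1},{"wx":0,"wy":0,"wz":0,"tx":-1,"ty":1,"tz":8,"gripper":-1},{"wx":0,"wy":0,"wz":0,"tx":-1,"ty":1,"tz":8,"gripper":-1},{"wx":0,"wy":0,"wz":0,"tx":-1,"ty":1,"tz":8,"gripper":-1}]' 10
python3 go.py .4978 .1028 .0378 191.6
```

```text
time_s: 12.5
tool_pos: [0.498, 0.104, 0.0406]
tool_rot: [180.0, 0.0, -168.5]
force: [0.2, 0.8, -1.1]
grip_width: 0.0306
grasp_force: 9.9
t=12.50 pos [0.498  0.104  0.0406] rot [ 180.     0.  -168.5] w 0.031 gf 9.9 F [ 0.2  0.8 -1.1]
shift [ 0.5 -1.1  2.8] turn [ 0.   0.  -0.1]
```

```bash

python3 -m creep '[{"wx":0,"wy":0,"wz":0,"tx":0,"ty":-1,"tz":1,"gripper":-1},{"wx":0,"wy":0,"wz":0,"tx":0,"ty":-1,"tz":2,"gripper":-1},{"wx":0,"wy":0,"wz":0,"tx":0,"ty":-1,"tz":3,"gripper":-1},{"wx":0,"wy":0,"wz":0,"tx":0,"ty":-1,"tz":3,"gripper":-1},{"wx":0,"wy":0,"wz":0,"tx":0,"ty":-1,"tz":3,"gripper":-1}]' 10
python3 -m creep '[{"wx":0,"wy":0,"wz":0,"tx":0,"ty":0,"tz":0,"gripper":0},{"wx":0,"wy":0,"wz":0,"tx":0,"ty":0,"tz":0,"gripper":0.5},{"wx":0,"wy":0,"wz":0,"tx":0,"ty":0,"tz":0,"gripper":0.5},{"wx":0,"wy":0,"wz":0,"tx":0,"ty":0,"tz":0,"gripper":0.5},{"wx":0,"wy":0,"wz":0,"tx":0,"ty":0,"tz":0,"gripper":0.5}]'
python3 -m creep '[{"wx":0,"wy":0,"wz":0,"tx":0,"ty":0,"tz":-20,"gripper":0.6},{"wx":0,"wy":0,"wz":0,"tx":0,"ty":0,"tz":-50,"gripper":0.6},{"wx":0,"wy":0,"wz":0,"tx":0,"ty":0,"tz":-85,"gripper":0.6},{"wx":0,"wy":0,"wz":0,"tx":0,"ty":0,"tz":-110,"gripper":0.6},{"wx":0,"wy":0,"wz":0,"tx":0,"ty":0,"tz":-110,"gripper":0.6}]' >/dev/null
python3 go.py .499 -.208 .12 101.6
```

```text
time_s: 12.92
tool_pos: [0.4982, 0.1031, 0.0376]
tool_rot: [180.0, 0.0, -168.5]
force: [1.3, 0.9, -0.2]
grip_width: 0.0305
grasp_force: 9.9
time_s: 13.33
tool_pos: [0.4983, 0.1031, 0.0376]
tool_rot: [180.0, 0.0, -168.5]
force: [0.3, 0.3, 0.3]
grip_width: 0.0562
grasp_force: 0.0
t=13.75 pos [0.5019 0.1039 0.1532] rot [ 179.9    0.6 -168.5] w 0.070 gf 0.0 F [1.1 0.1 0.3]
shift [  65.5 -305.1   31.8] turn [ 0.5  0.3 89.9]
```

```bash

python3 -m creep '[{"wx":0,"wy":0,"wz":35,"tx":40,"ty":-180,"tz":0,"gripper":0.6},{"wx":0,"wy":0,"wz":35,"tx":40,"ty":-180,"tz":0,"gripper":0.6},{"wx":0,"wy":0,"wz":35,"tx":40,"ty":-180,"tz":0,"gripper":0.6},{"wx":0,"wy":0,"wz":35,"tx":40,"ty":-180,"tz":0,"gripper":0.6},{"wx":0,"wy":0,"wz":35,"tx":40,"ty":-180,"tz":0,"gripper":0.6}]' 
python3 go.py .499 -.208 .15 101.6
```

```text
time_s: 14.17
tool_pos: [0.4939, -0.0878, 0.1475]
tool_rot: [-179.9, 0.1, 155.8]
force: [-0.2, -0.0, -0.7]
grip_width: 0.0697
grasp_force: 0.0
t=14.17 pos [ 0.4939 -0.0878  0.1475] rot [-1.799e+02  1.000e-01  1.558e+02] w 0.070 gf 0.0 F [-0.2 -0.  -0.7]
shift [ -53.9 -107.6   -2.3] turn [-0.1  0.1 54.2]
```

```bash

python3 -m creep '[{"wx":0,"wy":0,"wz":35,"tx":-54,"ty":-108,"tz":0,"gripper":0.6},{"wx":0,"wy":0,"wz":35,"tx":-54,"ty":-108,"tz":0,"gripper":0.6},{"wx":0,"wy":0,"wz":35,"tx":-54,"ty":-108,"tz":0,"gripper":0.6},{"wx":0,"wy":0,"wz":35,"tx":-54,"ty":-108,"tz":0,"gripper":0.6},{"wx":0,"wy":0,"wz":35,"tx":-54,"ty":-108,"tz":0,"gripper":0.6}]' >/dev/null
python3 -m creep '[{"wx":0,"wy":0,"wz":19,"tx":0,"ty":0,"tz":0,"gripper":0.6},{"wx":0,"wy":0,"wz":19,"tx":0,"ty":0,"tz":0,"gripper":0.6},{"wx":0,"wy":0,"wz":19,"tx":0,"ty":0,"tz":0,"gripper":0.6},{"wx":0,"wy":0,"wz":19,"tx":0,"ty":0,"tz":0,"gripper":0.6},{"wx":0,"wy":0,"wz":19,"tx":0,"ty":0,"tz":0,"gripper":0.6}]' >/dev/null
python3 go.py .499 -.208 .011 101.6
```

```text
t=15.00 pos [ 0.5014 -0.2018  0.1471] rot [-180.    -0.   102.7] w 0.069 gf 0.0 F [0.6 0.9 0.8]
shift [ -5.6  -3.6 136.1] turn [-0.  -0.   1.1]
```

```bash

python3 -m creep '[{"wx":0,"wy":0,"wz":0,"tx":-5,"ty":-3,"tz":0,"gripper":0.2},{"wx":0,"wy":0,"wz":0,"tx":-5,"ty":-3,"tz":35,"gripper":0.2},{"wx":0,"wy":0,"wz":0,"tx":-5,"ty":-3,"tz":70,"gripper":0.2},{"wx":0,"wy":0,"wz":0,"tx":-5,"ty":-3,"tz":80,"gripper":0.2},{"wx":0,"wy":0,"wz":0,"tx":-5,"ty":-3,"tz":80,"gripper":0.2}]' >/dev/null
python3 -m creep '[{"wx":0,"wy":0,"wz":0,"tx":0,"ty":0,"tz":0,"gripper":0.2},{"wx":0,"wy":0,"wz":0,"tx":0,"ty":0,"tz":0,"gripper":0.2}]' >/dev/null
python3 go.py .499 -.208 .011 101.6
```

```text
t=15.58 pos [ 0.501  -0.2083  0.0693] rot [1.799e+02 1.000e-01 1.025e+02] w 0.052 gf 0.0 F [-0.5  0.1  0.3]
shift [ 0.8 -2.  58.3] turn [0.1 0.1 0.9]
```

```bash

python3 -m creep '[{"wx":0,"wy":0,"wz":0,"tx":0,"ty":-2,"tz":20,"gripper":0.2},{"wx":0,"wy":0,"wz":0,"tx":0,"ty":-2,"tz":40,"gripper":0.2},{"wx":0,"wy":0,"wz":0,"tx":0,"ty":-2,"tz":52,"gripper":0.2},{"wx":0,"wy":0,"wz":0,"tx":0,"ty":-2,"tz":57,"gripper":0.2},{"wx":0,"wy":0,"wz":0,"tx":0,"ty":-2,"tz":57,"gripper":0.2}]' >/dev/null
python3 -m creep '[{"wx":0,"wy":0,"wz":0,"tx":0,"ty":0,"tz":0,"gripper":-1},{"wx":0,"wy":0,"wz":0,"tx":0,"ty":0,"tz":0,"gripper":-1},{"wx":0,"wy":0,"wz":0,"tx":0,"ty":0,"tz":0,"gripper":-1},{"wx":0,"wy":0,"wz":0,"tx":0,"ty":0,"tz":0,"gripper":-1},{"wx":0,"wy":0,"wz":0,"tx":0,"ty":0,"tz":0,"gripper":-1}]' 10 >/dev/null
python3 -m creep '[{"wx":0,"wy":0,"wz":0,"tx":0,"ty":0,"tz":0,"gripper":-1},{"wx":0,"wy":0,"wz":0,"tx":0,"ty":0,"tz":0,"gripper":-1},{"wx":0,"wy":0,"wz":0,"tx":0,"ty":0,"tz":0,"gripper":-1},{"wx":0,"wy":0,"wz":0,"tx":0,"ty":0,"tz":0,"gripper":-1},{"wx":0,"wy":0,"wz":0,"tx":0,"ty":0,"tz":0,"gripper":-1}]' 10
python3 go.py .5640 .2032 .08 101.6
```

```text
time_s: 16.83
tool_pos: [0.4982, -0.2079, 0.0109]
tool_rot: [180.0, 0.0, 102.5]
force: [-0.4, 0.2, 4.7]
grip_width: 0.0225
grasp_force: 10.0
t=16.83 pos [ 0.4982 -0.2079  0.0109] rot [180.    0.  102.5] w 0.022 gf 10.0 F [-0.4  0.2  4.7]
shift [387.  153.6 -69. ] turn [0.  0.  0.9]
```

```bash

python3 -m creep '[{"wx":0,"wy":0,"wz":0,"tx":0,"ty":0,"tz":-10,"gripper":-1},{"wx":0,"wy":0,"wz":0,"tx":0,"ty":0,"tz":-30,"gripper":-1},{"wx":0,"wy":0,"wz":0,"tx":0,"ty":0,"tz":-60,"gripper":-1},{"wx":0,"wy":0,"wz":0,"tx":0,"ty":0,"tz":-95,"gripper":-1},{"wx":0,"wy":0,"wz":0,"tx":0,"ty":0,"tz":-115,"gripper":-1}]' 10
python3 -m creep '[{"wx":0,"wy":0,"wz":0,"tx":20,"ty":8,"tz":0,"gripper":-1},{"wx":0,"wy":0,"wz":0,"tx":46,"ty":18,"tz":0,"gripper":-1},{"wx":0,"wy":0,"wz":0,"tx":74,"ty":29,"tz":0,"gripper":-1},{"wx":0,"wy":0,"wz":0,"tx":103,"ty":41,"tz":0,"gripper":-1},{"wx":0,"wy":0,"wz":0,"tx":132,"ty":52,"tz":0,"gripper":-1}]' 10
python3 -m creep '[{"wx":0,"wy":0,"wz":0,"tx":30,"ty":12,"tz":0,"gripper":-1},{"wx":0,"wy":0,"wz":0,"tx":60,"ty":24,"tz":0,"gripper":-1},{"wx":0,"wy":0,"wz":0,"tx":90,"ty":36,"tz":0,"gripper":-1},{"wx":0,"wy":0,"wz":0,"tx":120,"ty":48,"tz":0,"gripper":-1},{"wx":0,"wy":0,"wz":0,"tx":150,"ty":60,"tz":0,"gripper":-1}]' 10
python3 go.py .5640 .2032 .12 101.6
```

```text
time_s: 17.25
tool_pos: [0.4985, -0.209, 0.1287]
tool_rot: [179.9, 0.1, 102.5]
force: [1.1, 0.1, 0.5]
grip_width: 0.0223
grasp_force: 10.0
time_s: 17.67
tool_pos: [0.5197, -0.0666, 0.126]
tool_rot: [180.0, -0.0, 102.5]
force: [0.5, -0.1, -0.5]
grip_width: 0.0219
grasp_force: 10.0
time_s: 18.08
tool_pos: [0.5457, 0.093, 0.1259]
tool_rot: [-180.0, -0.0, 102.5]
force: [1.1, -0.4, -0.9]
grip_width: 0.0224
grasp_force: 10.0
t=18.08 pos [0.5457 0.093  0.1259] rot [-180.    -0.   102.5] w 0.022 gf 10.0 F [ 1.1 -0.4 -0.9]
shift [103.6  41.8   5.9] turn [-0.  -0.   0.9]
```

```bash

python3 -m creep '[{"wx":0,"wy":0,"wz":0,"tx":30,"ty":12,"tz":0,"gripper":-1},{"wx":0,"wy":0,"wz":0,"tx":60,"ty":24,"tz":0,"gripper":-1},{"wx":0,"wy":0,"wz":0,"tx":85,"ty":34,"tz":0,"gripper":-1},{"wx":0,"wy":0,"wz":0,"tx":102,"ty":41,"tz":0,"gripper":-1},{"wx":0,"wy":0,"wz":0,"tx":102,"ty":41,"tz":0,"gripper":-1}]' 10 >/dev/null
python3 -m creep '[{"wx":0,"wy":0,"wz":0.9,"tx":0,"ty":0,"tz":20,"gripper":-1},{"wx":0,"wy":0,"wz":0.9,"tx":0,"ty":0,"tz":45,"gripper":-1},{"wx":0,"wy":0,"wz":0.9,"tx":0,"ty":0,"tz":65,"gripper":-1},{"wx":0,"wy":0,"wz":0.9,"tx":0,"ty":0,"tz":75,"gripper":-1},{"wx":0,"wy":0,"wz":0.9,"tx":0,"ty":0,"tz":75,"gripper":-1}]' 10 >/dev/null
python3 -m creep '[{"wx":0,"wy":0,"wz":0,"tx":0,"ty":0,"tz":0,"gripper":-1},{"wx":0,"wy":0,"wz":0,"tx":0,"ty":0,"tz":0,"gripper":-1},{"wx":0,"wy":0,"wz":0,"tx":0,"ty":0,"tz":0,"gripper":-1}]' 10
python3 go.py .5640 .2032 .0149 101.6
```

```text
time_s: 19.17
tool_pos: [0.565, 0.2003, 0.0522]
tool_rot: [179.9, -0.0, 101.6]
force: [0.2, 0.1, -0.2]
grip_width: 0.0226
grasp_force: 10.0
t=19.17 pos [0.565  0.2003 0.0522] rot [179.9  -0.  101.6] w 0.023 gf 10.0 F [ 0.2  0.1 -0.2]
shift [ 3.  -0.4 37.3] turn [ 0.1 -0.   0. ]
```

```bash

python3 -m creep '[{"wx":0,"wy":0,"wz":0,"tx":2,"ty":0,"tz":10,"gripper":-1},{"wx":0,"wy":0,"wz":0,"tx":2,"ty":0,"tz":20,"gripper":-1},{"wx":0,"wy":0,"wz":0,"tx":2,"ty":0,"tz":28,"gripper":-1},{"wx":0,"wy":0,"wz":0,"tx":2,"ty":0,"tz":33,"gripper":-1},{"wx":0,"wy":0,"wz":0,"tx":2,"ty":0,"tz":34,"gripper":-1}]' 10 >/dev/null
python3 -m creep '[{"wx":0,"wy":0,"wz":0,"tx":0,"ty":0,"tz":0,"gripper":-1},{"wx":0,"wy":0,"wz":0,"tx":0,"ty":0,"tz":0,"gripper":-1},{"wx":0,"wy":0,"wz":0,"tx":0,"ty":0,"tz":0,"gripper":-1}]' 10
python3 go.py .5640 .2032 .0149 101.6
```

```text
time_s: 19.83
tool_pos: [0.5637, 0.2021, 0.0168]
tool_rot: [180.0, -0.0, 101.6]
force: [-0.3, 0.9, -0.3]
grip_width: 0.022
grasp_force: 10.0
t=19.83 pos [0.5637 0.2021 0.0168] rot [180.   -0.  101.6] w 0.022 gf 10.0 F [-0.3  0.9 -0.3]
shift [1.  0.5 1.9] turn [ 0. -0.  0.]
```

```bash

python3 -m creep '[{"wx":0,"wy":0,"wz":0,"tx":1,"ty":0,"tz":1,"gripper":-1},{"wx":0,"wy":0,"wz":0,"tx":1,"ty":0,"tz":2,"gripper":-1},{"wx":0,"wy":0,"wz":0,"tx":1,"ty":0,"tz":2,"gripper":-1},{"wx":0,"wy":0,"wz":0,"tx":1,"ty":0,"tz":2,"gripper":-1}]' 10
python3 -m creep '[{"wx":0,"wy":0,"wz":0,"tx":0,"ty":0,"tz":0,"gripper":-0.2},{"wx":0,"wy":0,"wz":0,"tx":0,"ty":0,"tz":0,"gripper":0.2},{"wx":0,"wy":0,"wz":0,"tx":0,"ty":0,"tz":0,"gripper":0.2},{"wx":0,"wy":0,"wz":0,"tx":0,"ty":0,"tz":0,"gripper":0.2},{"wx":0,"wy":0,"wz":0,"tx":0,"ty":0,"tz":0,"gripper":0.2}]'
python3 -m creep '[{"wx":0,"wy":0,"wz":0,"tx":0,"ty":0,"tz":-20,"gripper":0.2},{"wx":0,"wy":0,"wz":0,"tx":0,"ty":0,"tz":-50,"gripper":0.2},{"wx":0,"wy":0,"wz":0,"tx":0,"ty":0,"tz":-85,"gripper":0.2},{"wx":0,"wy":0,"wz":0,"tx":0,"ty":0,"tz":-115,"gripper":0.2},{"wx":0,"wy":0,"wz":0,"tx":0,"ty":0,"tz":-125,"gripper":0.9}]' >/dev/null
python3 go.py .599 -.195 .13 101.6
```

```text
time_s: 20.17
tool_pos: [0.5634, 0.2035, 0.0149]
tool_rot: [180.0, -0.0, 101.7]
force: [-0.3, 0.7, 2.0]
grip_width: 0.0222
grasp_force: 10.0
time_s: 20.58
tool_pos: [0.5631, 0.2031, 0.0145]
tool_rot: [-180.0, 0.0, 101.6]
force: [-0.2, 0.8, -1.0]
grip_width: 0.0467
grasp_force: 0.0
t=21.00 pos [0.5658 0.2036 0.1445] rot [ 1.796e+02 -1.000e-01  1.016e+02] w 0.054 gf 0.0 F [1.5 1.1 1. ]
shift [-397.2  -47.8   13.3] turn [ 0.4 -0.1  0. ]
```

```bash

python3 -m creep '[{"wx":0,"wy":0,"wz":0,"tx":-199,"ty":-24,"tz":0,"gripper":0.9},{"wx":0,"wy":0,"wz":0,"tx":-199,"ty":-24,"tz":0,"gripper":0.9},{"wx":0,"wy":0,"wz":0,"tx":-199,"ty":-24,"tz":0,"gripper":0.9},{"wx":0,"wy":0,"wz":0,"tx":-199,"ty":-24,"tz":0,"gripper":0.9},{"wx":0,"wy":0,"wz":0,"tx":-199,"ty":-24,"tz":0,"gripper":0.9}]' >/dev/null
python3 -m creep '[{"wx":0,"wy":0,"wz":0,"tx":-199,"ty":-24,"tz":0,"gripper":0.9},{"wx":0,"wy":0,"wz":0,"tx":-199,"ty":-24,"tz":0,"gripper":0.9},{"wx":0,"wy":0,"wz":0,"tx":-199,"ty":-24,"tz":0,"gripper":0.9},{"wx":0,"wy":0,"wz":0,"tx":-199,"ty":-24,"tz":0,"gripper":0.9},{"wx":0,"wy":0,"wz":0,"tx":-199,"ty":-24,"tz":0,"gripper":0.9}]' >/dev/null
python3 -m creep '[{"wx":0,"wy":0,"wz":0,"tx":0,"ty":0,"tz":0,"gripper":0.9},{"wx":0,"wy":0,"wz":0,"tx":0,"ty":0,"tz":0,"gripper":0.9},{"wx":0,"wy":0,"wz":0,"tx":0,"ty":0,"tz":0,"gripper":0.9}]' >/dev/null
python3 go.py .599 -.195 .021 101.6
```

```text
t=22.08 pos [ 0.5963 -0.1955  0.1388] rot [-1.800e+02 -1.000e-01  1.016e+02] w 0.083 gf 0.0 F [ 1.2  0.8 -0.4]
shift [ -0.2   2.8 117.8] turn [-0.  -0.1  0. ]
```

```bash

python3 -m creep '[{"wx":0,"wy":0,"wz":0,"tx":0,"ty":2,"tz":30,"gripper":0.9},{"wx":0,"wy":0,"wz":0,"tx":0,"ty":2,"tz":60,"gripper":0.9},{"wx":0,"wy":0,"wz":0,"tx":0,"ty":2,"tz":90,"gripper":0.9},{"wx":0,"wy":0,"wz":0,"tx":0,"ty":2,"tz":108,"gripper":0.9},{"wx":0,"wy":0,"wz":0,"tx":0,"ty":2,"tz":116,"gripper":0.9}]' >/dev/null
python3 -m creep '[{"wx":0,"wy":0,"wz":0,"tx":0,"ty":0,"tz":0,"gripper":0.9},{"wx":0,"wy":0,"wz":0,"tx":0,"ty":0,"tz":0,"gripper":0.9},{"wx":0,"wy":0,"wz":0,"tx":0,"ty":0,"tz":0,"gripper":-1},{"wx":0,"wy":0,"wz":0,"tx":0,"ty":0,"tz":0,"gripper":-1},{"wx":0,"wy":0,"wz":0,"tx":0,"ty":0,"tz":0,"gripper":-1}]' 10 >/dev/null
python3 -m creep '[{"wx":0,"wy":0,"wz":0,"tx":0,"ty":0,"tz":0,"gripper":-1},{"wx":0,"wy":0,"wz":0,"tx":0,"ty":0,"tz":0,"gripper":-1},{"wx":0,"wy":0,"wz":0,"tx":0,"ty":0,"tz":0,"gripper":-1},{"wx":0,"wy":0,"wz":0,"tx":0,"ty":0,"tz":0,"gripper":-1},{"wx":0,"wy":0,"wz":0,"tx":0,"ty":0,"tz":0,"gripper":-1}]' 10
python3 go.py .4807 .1861 .13 101.6
```

```text
time_s: 23.33
tool_pos: [0.5986, -0.196, 0.0236]
tool_rot: [180.0, 0.0, 101.6]
force: [-0.4, 0.6, 0.1]
grip_width: 0.0437
grasp_force: 9.9
t=23.33 pos [ 0.5986 -0.196   0.0236] rot [180.    0.  101.6] w 0.044 gf 9.9 F [-0.4  0.6  0.1]
shift [ 398.   -38.3 -106.4] turn [0. 0. 0.]
```

```bash

python3 -m creep '[{"wx":0,"wy":0,"wz":0,"tx":0,"ty":0,"tz":-10,"gripper":-1},{"wx":0,"wy":0,"wz":0,"tx":0,"ty":0,"tz":-35,"gripper":-1},{"wx":0,"wy":0,"wz":0,"tx":0,"ty":0,"tz":-70,"gripper":-1},{"wx":0,"wy":0,"wz":0,"tx":0,"ty":0,"tz":-105,"gripper":-1},{"wx":0,"wy":0,"wz":0,"tx":0,"ty":0,"tz":-130,"gripper":-1}]' 10
python3 -m creep '[{"wx":0,"wy":0,"wz":0,"tx":20,"ty":-2,"tz":0,"gripper":-1},{"wx":0,"wy":0,"wz":0,"tx":46,"ty":-4,"tz":0,"gripper":-1},{"wx":0,"wy":0,"wz":0,"tx":74,"ty":-7,"tz":0,"gripper":-1},{"wx":0,"wy":0,"wz":0,"tx":103,"ty":-10,"tz":0,"gripper":-1},{"wx":0,"wy":0,"wz":0,"tx":132,"ty":-13,"tz":0,"gripper":-1}]' 10 >/dev/null
python3 -m creep '[{"wx":0,"wy":0,"wz":0,"tx":30,"ty":-3,"tz":0,"gripper":-1},{"wx":0,"wy":0,"wz":0,"tx":60,"ty":-6,"tz":0,"gripper":-1},{"wx":0,"wy":0,"wz":0,"tx":90,"ty":-9,"tz":0,"gripper":-1},{"wx":0,"wy":0,"wz":0,"tx":120,"ty":-12,"tz":0,"gripper":-1},{"wx":0,"wy":0,"wz":0,"tx":150,"ty":-14,"tz":0,"gripper":-1}]' 10
python3 go.py .4807 .1861 .15 101.6
```

```text
time_s: 23.75
tool_pos: [0.5991, -0.1968, 0.1573]
tool_rot: [179.8, 0.1, 101.6]
force: [0.7, -0.2, -0.1]
grip_width: 0.0438
grasp_force: 9.9
time_s: 24.58
tool_pos: [0.5144, 0.0757, 0.1543]
tool_rot: [180.0, -0.0, 101.6]
force: [-0.4, -0.2, -0.3]
grip_width: 0.0438
grasp_force: 9.9
t=24.58 pos [0.5144 0.0757 0.1543] rot [180.   -0.  101.6] w 0.044 gf 9.9 F [-0.4 -0.2 -0.3]
shift [114.9 -10.8   4.4] turn [ 0. -0.  0.]
```

```bash

python3 -m creep '[{"wx":0,"wy":0,"wz":0,"tx":30,"ty":-3,"tz":0,"gripper":-1},{"wx":0,"wy":0,"wz":0,"tx":60,"ty":-6,"tz":0,"gripper":-1},{"wx":0,"wy":0,"wz":0,"tx":85,"ty":-9,"tz":0,"gripper":-1},{"wx":0,"wy":0,"wz":0,"tx":103,"ty":-11,"tz":0,"gripper":-1},{"wx":0,"wy":0,"wz":0,"tx":110,"ty":-11,"tz":0,"gripper":-1}]' 10 >/dev/null
python3 -m creep '[{"wx":0,"wy":0,"wz":0,"tx":0,"ty":0,"tz":0,"gripper":-1},{"wx":0,"wy":0,"wz":0,"tx":0,"ty":0,"tz":0,"gripper":-1},{"wx":0,"wy":0,"wz":0,"tx":0,"ty":0,"tz":0,"gripper":-1}]' 10
python3 go.py .4807 .1861 .0276 101.6
```

```text
time_s: 25.25
tool_pos: [0.4828, 0.1783, 0.1538]
tool_rot: [180.0, 0.0, 101.5]
force: [0.3, -0.1, -0.1]
grip_width: 0.0437
grasp_force: 9.9
t=25.25 pos [0.4828 0.1783 0.1538] rot [180.    0.  101.5] w 0.044 gf 9.9 F [ 0.3 -0.1 -0.1]
shift [  8.1  -0.6 126.2] turn [ 0.   0.  -0.1]
```

```bash

python3 -m creep '[{"wx":0,"wy":0,"wz":0,"tx":7,"ty":0,"tz":15,"gripper":-1},{"wx":0,"wy":0,"wz":0,"tx":7,"ty":0,"tz":40,"gripper":-1},{"wx":0,"wy":0,"wz":0,"tx":7,"ty":0,"tz":65,"gripper":-1},{"wx":0,"wy":0,"wz":0,"tx":7,"ty":0,"tz":85,"gripper":-1},{"wx":0,"wy":0,"wz":0,"tx":7,"ty":0,"tz":95,"gripper":-1}]' 10 >/dev/null
python3 -m creep '[{"wx":0,"wy":0,"wz":0,"tx":0,"ty":0,"tz":8,"gripper":-1},{"wx":0,"wy":0,"wz":0,"tx":0,"ty":0,"tz":16,"gripper":-1},{"wx":0,"wy":0,"wz":0,"tx":0,"ty":0,"tz":22,"gripper":-1},{"wx":0,"wy":0,"wz":0,"tx":0,"ty":0,"tz":22,"gripper":-1},{"wx":0,"wy":0,"wz":0,"tx":0,"ty":0,"tz":22,"gripper":-1}]' 10
python3 go.py .4807 .1861 .0276 101.6
```

```text
time_s: 26.08
tool_pos: [0.4811, 0.1872, 0.0369]
tool_rot: [180.0, -0.0, 101.6]
force: [-0.8, 0.0, -0.6]
grip_width: 0.0433
grasp_force: 9.9
t=26.08 pos [0.4811 0.1872 0.0369] rot [180.   -0.  101.6] w 0.043 gf 9.9 F [-0.8  0.  -0.6]
shift [-1.  -0.6  9.3] turn [ 0. -0.  0.]
```

```bash

python3 -m creep '[{"wx":0,"wy":0,"wz":0,"tx":-1,"ty":0,"tz":3,"gripper":-1},{"wx":0,"wy":0,"wz":0,"tx":-1,"ty":0,"tz":6,"gripper":-1},{"wx":0,"wy":0,"wz":0,"tx":-1,"ty":0,"tz":8,"gripper":-1},{"wx":0,"wy":0,"wz":0,"tx":-1,"ty":0,"tz":8,"gripper":-1},{"wx":0,"wy":0,"wz":0,"tx":-1,"ty":0,"tz":8,"gripper":-1}]' 10
python3 go.py .4807 .1861 .0276 101.6
```

```text
time_s: 26.5
tool_pos: [0.4808, 0.1862, 0.0285]
tool_rot: [-180.0, -0.0, 101.6]
force: [0.2, -0.5, 0.4]
grip_width: 0.0437
grasp_force: 9.9
t=26.50 pos [0.4808 0.1862 0.0285] rot [-180.    -0.   101.6] w 0.044 gf 9.9 F [ 0.2 -0.5  0.4]
shift [-0.1 -0.1  0.9] turn [-0. -0.  0.]
```

```bash

python3 -m creep '[{"wx":0,"wy":0,"wz":0,"tx":0,"ty":0,"tz":1,"gripper":-1},{"wx":0,"wy":0,"wz":0,"tx":0,"ty":0,"tz":1,"gripper":-1},{"wx":0,"wy":0,"wz":0,"tx":0,"ty":0,"tz":1,"gripper":0.2},{"wx":0,"wy":0,"wz":0,"tx":0,"ty":0,"tz":1,"gripper":0.6},{"wx":0,"wy":0,"wz":0,"tx":0,"ty":0,"tz":1,"gripper":0.6}]'
python3 -m creep '[{"wx":0,"wy":0,"wz":0,"tx":0,"ty":0,"tz":0,"gripper":0.6},{"wx":0,"wy":0,"wz":0,"tx":0,"ty":0,"tz":-25,"gripper":0.6},{"wx":0,"wy":0,"wz":0,"tx":0,"ty":0,"tz":-60,"gripper":0.6},{"wx":0,"wy":0,"wz":0,"tx":0,"ty":0,"tz":-95,"gripper":0.6},{"wx":0,"wy":0,"wz":0,"tx":0,"ty":0,"tz":-135,"gripper":0.6}]'
python3 -m creep '[{"wx":0,"wy":0,"wz":0,"tx":0,"ty":0,"tz":-40,"gripper":0.6},{"wx":0,"wy":0,"wz":0,"tx":-30,"ty":0,"tz":-50,"gripper":0.6},{"wx":0,"wy":0,"wz":0,"tx":-70,"ty":0,"tz":-50,"gripper":0.6},{"wx":0,"wy":0,"wz":0,"tx":-110,"ty":0,"tz":-50,"gripper":0.6},{"wx":0,"wy":0,"wz":0,"tx":-150,"ty":0,"tz":-50,"gripper":0.6}]' >/dev/null
python3 -m creep '[{"wx":0,"wy":0,"wz":0,"tx":-200,"ty":0,"tz":0,"gripper":0.6},{"wx":0,"wy":0,"wz":0,"tx":-200,"ty":0,"tz":0,"gripper":0.6},{"wx":0,"wy":0,"wz":0,"tx":-200,"ty":0,"tz":0,"gripper":0.6},{"wx":0,"wy":0,"wz":0,"tx":-200,"ty":0,"tz":0,"gripper":0.6},{"wx":0,"wy":0,"wz":0,"tx":-200,"ty":0,"tz":0,"gripper":0.6}]'
python3 - <<'E'
from h import *
for c in("scene","top"):
    p,d=optics.read_camera(c);cv2.imwrite(f"pics/{c}2.png",p[:,:,::-1])
    P=cloud(d,c)
    for n,(x,y),h in(("tall",(.4636,.2694),.146),("small",(.5469,.2865),.114),("beaker",(.4807,.1861),.066),("drop",(.4978,.1028),.103),("vial",(.564,.2032),.054)):
        m=(np.hypot(P[:,0]-x,P[:,1]-y)<.036)&(P[:,2]>.018)&(P[:,2]<h+.012); Q=P[m]
        if len(Q)<9: print(n,len(Q));continue
        T=Q[Q[:,2]>np.percentile(Q[:,2],97)-.012]
        print(c,n,"target",x,y,"top",T.mean(0).round(4),"bboxmid",((Q.min(0)+Q.max(0))/2).round(4)[:2],[np.round(r["point"],3).tolist() for r in nets.place_of({"tall":"amber_tall","small":"amber_small","drop":"dropper_bottle"}.get(n,n),c)[:1]])
E
```

```text
time_s: 26.92
tool_pos: [0.481, 0.1862, 0.0277]
tool_rot: [180.0, -0.0, 101.6]
force: [-0.1, 0.1, 0.3]
grip_width: 0.0564
grasp_force: 0.0
time_s: 27.33
tool_pos: [0.48, 0.1855, 0.1632]
tool_rot: [-179.9, 0.1, 101.6]
force: [-0.3, -0.1, 0.6]
grip_width: 0.0692
grasp_force: 0.0
time_s: 28.17
tool_pos: [0.5515, -0.1601, 0.213]
tool_rot: [179.9, 0.1, 101.5]
force: [-0.0, -0.1, -0.7]
grip_width: 0.0693
grasp_force: 0.0
scene tall target 0.4636 0.2694 top [0.4608 0.2665 0.1419] bboxmid [0.4619 0.2653] [[0.467, 0.273, 0.012]]
scene small target 0.5469 0.2865 top [0.5437 0.2813 0.1052] bboxmid [0.5448 0.2779] [[0.55, 0.283, 0.01]]
scene beaker target 0.4807 0.1861 top [0.4813 0.1881 0.0592] bboxmid [0.4798 0.1863] [[0.48, 0.187, 0.011]]
scene drop target 0.4978 0.1028 top [0.4952 0.0977 0.0873] bboxmid [0.4966 0.0972] [[0.5, 0.103, 0.007]]
scene vial target 0.564 0.2032 top [0.5598 0.1993 0.0496] bboxmid [0.5605 0.2002] [[0.566, 0.205, 0.006]]
top tall target 0.4636 0.2694 top [0.4643 0.2709 0.1469] bboxmid [0.4642 0.2694] [[0.463, 0.278, 0.008]]
top small target 0.5469 0.2865 top [0.5467 0.2849 0.111 ] bboxmid [0.5481 0.2851] [[0.55, 0.288, 0.01]]
top beaker target 0.4807 0.1861 top [0.4867 0.1935 0.0642] bboxmid [0.4828 0.1872] [[0.484, 0.191, 0.007]]
top drop target 0.4978 0.1028 top [0.4982 0.1017 0.0909] bboxmid [0.4995 0.1007] [[0.503, 0.103, 0.004]]
top vial target 0.564 0.2032 top [0.5632 0.2023 0.0547] bboxmid [0.5635 0.2025] []
```

View pics/scene2.png

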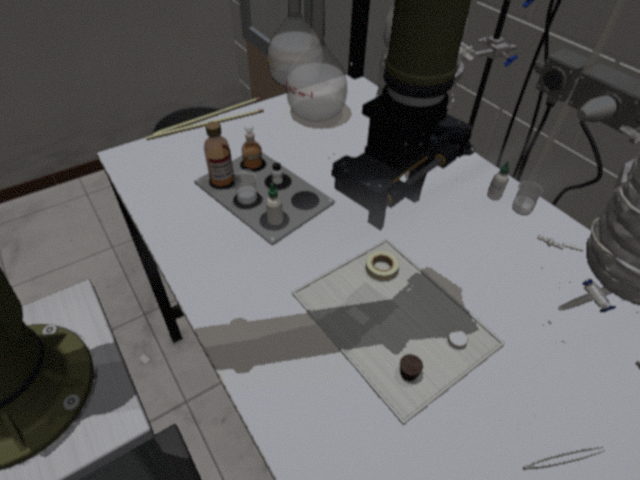

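View pics/top2.png

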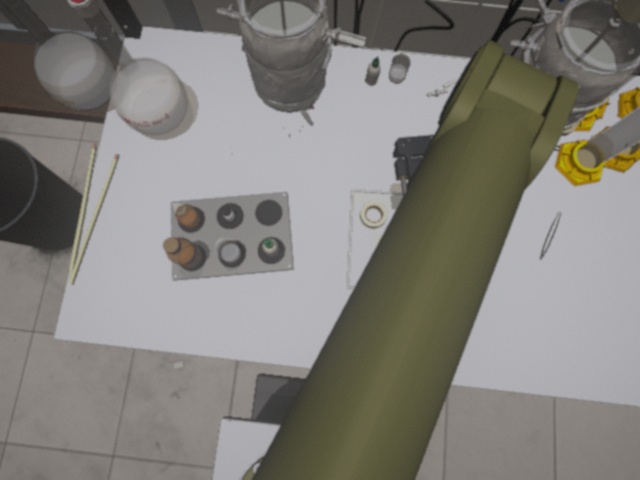

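All pieces stand upright and within about 5 mm of their pads: tall bottle at top-camera (185,250), small bottle behind it (189,217), vial (230,214), beaker (231,253) and dropper (270,249). The tape, cap and stopper have not moved, and the arm touches nothing.

```bash
python3 -c "
from cell import env
print(env.sign_off())"
```

```text
the job is handed in; nothing more can be done
None
```

The dosing kit is laid out as asked and handed in after about 29 s of robot time: all four pieces stand upright and released, within about 5 mm of their pad centres by the cameras, with the tall bottle, stopper, tape roll and cap left where they were; the sign-off returned no verdict.

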